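Open the push-and-twist specimen jar

ROBOT

A 7-joint arm with a two-finger parallel gripper is mounted at the origin on the work surface. World frame = base frame: x ahead of the robot, y to its left, z up, the work surface at z = 0. Lengths are in m, angles in rad, forces in N, time in s.
With the tool pointing down it reaches from about 0.35 to 0.9 m from the base axis. Payload 8.1 kg.
Tool frame: the origin (TCP) lies at the very end of the fingers, on their centre line; the grasp point (between the pads) lies 19 mm behind it; x points along the fingers, y is the direction in which the jaws open and shut, and the axes are right-handed (so a half turn about x gives the same grasp; the last joint's range is limited). The gripper opens to 92 mm and grips with 3 to 60 N. Pads are 19 mm wide; open, the fingers measure 130 mm over their backs; the gripper's body (75 mm by 190 mm) begins 47 mm behind the grasp point.
Start: joints at [1.229, 0.434, 0.025, 1.573, -0.012, 1.134, -0.075], TCP at [0.148, -0.607, 0.227] pointing down, gripper open.
Joint ranges: [-2.62, 2.62], [-0.44, 2.09], [-1.27, 1.32], [0.08, 2.57], [-1.32, 4.46], [0.12, 2], [-2.74, 2.74]. Speed limits (rad/s): [2.22, 2.22, 3.01, 3.01, 3.14, 3.14, 3.14].

INTERFACE

Orientations are given as a rotation vector (axis times angle).
In Python, from cell import * gives the robot as it stands.
- The arm moves only by the shell command python3 -m handwheel 'ROWS' [FORCE]. ROWS is JSON, a list of rows, each a list of 7 numbers: the opening, from 0 (shut) to 1 (fully open), then the shift along the tool's x, y, z in m, then the turn, a rotation vector about the tool's x, y, z in rad. A call has 1 to 10 rows; each row shifts and turns the commanded pose from where the row before left it, along the tool's axes as they then stand; what a row does not reach is not made up. A row lasts 1/10 s, in which the tool goes at most 50 mm and 8.59 degrees, less where a joint would pass 70% of its speed; a pose out of reach is approached as far as the arm can. A call is refused whole if a number of a shift passes 0.05 or a number of a turn 0.15, either way. A call with a gripper value outside its range is refused whole. The fingers move at their own pace and stop on an object; FORCE is the grip in N (left out, the last holds). Time passes only in rows, so rows that do not move let the fingers close. It gives the time, the measured TCP pose, the force and the opening at its end, in the units of the state.
- observe(): the state, without advancing time (a new reading comes with each control period).
- get_image(name): name is "scene" or "top" or "wrist"; returns (picture, depth): 400x640x3 uint8, blue, green, red; 400x640 float32, m along the optical axis (not along the pixel's ray), 0 where there is no reading.
- get_calibration(name): a dict with "camera_matrix" (3x3 intrinsics, pixels), "k1" (the pictures are not rectified: a ray, as slopes to the right and down, at radius r is drawn at 1 + k1 r^2 times it, then the intrinsics apply), "pose" (4x4, takes a point from camera to world coordinates). Camera axes: x right, y down, z forward; pixel columns grow to the right and rows downward; lengths in m; the calibration is good to about 2 mm. A picture is of the moment at which its call begins: read the wrist's pose just before it. get_calibration takes no time and is no camera call; for the wrist camera it gives the pose at the moment of the call.
- sign_off(): hands the job in, once; it reports no verdict.
The state is a dict: "clock": time; "joints": joint angles; "dq": joint speeds; "joint_efforts": joint torques, N m; "position": TCP position; "ee_rot": TCP orientation; "force": force on the tool from outside, world axes, zero at the start; "ft_torque": the same for the moment, N m; "width": opening from 0.0 (shut) to 1.0 (fully open).
Only numpy, scipy, OpenCV 4.12 (cv2) and the standard library are available. Lean on these libraries where they do the work, as an engineer would, in place of code of your own. Each camera call takes 0.05 s, during which the arm holds its last target. There are 200 camera calls.

TASK

Open the bolted-down specimen jar: press its sprung cap down to free it from the catch, twist it anticlockwise (seen from above) until it meets the stop, without forcing it, and lift it off. Set the cap down, grip bar upwards, on the floor of the small empty yellow tray and let go; do not drop it, and do not disturb the other, plain-lidded jar.

Things in the scene. Friction and masses are not known exactly. Their poses are not given: they have to be found in the camera images.
- cap: Grey round cap, 78 mm across, 70 g, with an upright grip bar across its top. Origin: centre of its underside, z up. Flange top 27 mm above it. Below: a 46 mm plug with two lugs reaching to 60 mm across. Starts locked on the jar, origin 91 mm above the jar's. Over 50 N between cap and jar, pressing or twisting, is forcing it (0.3 N m of twist against the stop is plenty).
- cap_bar (a point): Middle of the grip bar, on the cap's axis, 40 mm above the cap's origin; axes as the cap's. The bar is 52 mm long (x), 14 mm thick (y), 27 to 53 mm above the cap's origin. Pressing: a spring holds the cap up in its catch; it starts to sink at 8 N, must sink 4.5 mm (13 N) to clear the catch and bottoms hard at 8 mm (17 N); about 14 N, 6 mm, is right.
- jar: White round jar, 80 mm across, with an aluminium collar under the cap and a dark round foot plate 104 mm across, bolted to the table: it neither moves nor turns. Origin: centre of the foot plate's underside, z up.
- jar_rim (a point): Centre of the jar's collar rim, 100 mm above its origin. Twisting: the pressed cap turns freely anticlockwise until its lugs meet a solid stop after 45 to 82 degrees; this varies, is hidden and must be felt. At the stop, and up to 13 degrees short of it, they are free: eased up, the cap rises 6 mm by the spring and comes off straight up, 1 to 2 mm play around. Elsewhere the collar holds them.
- tray: Small empty yellow tray, 150 mm (its x) by 180 mm (its y) by 35 mm high, walls 4 mm, floor 4 mm thick, loose on the table, 350 g. Origin: centre of its underside, z up.
- plain_jar: Another jar of like size, 72 mm across and 100 mm high, standing loose, with a plain smooth white lid without a bar; not to be disturbed. Origin: centre of its underside.
Not all that is in view belongs to the job. What is shaped like the jar but turquoise is not meant. What is shaped like the tray but green is not meant.

How it is judged:
By the outcome, as a careful person would: the job done as asked, in the order asked, and still so for the second after the job is handed in, with the robot touching nothing.
It also fails if it takes over 70 s, if anything falls off the work surface, if the arm or the gripper's body presses on something with over 40 N, if the wrist force passes 120 N, or if a joint passes its speed limit or range.

## Working session

There is one attempt and no reset: what is moved stays moved. The work goes in short steps, Python scripts to look and compute and a shell command to move; the robot and the scene stay as the last step left them, time stands still between calls to the robot, and variables do not carry over. Pictures are saved under pics/ and viewed, about 8 in all and at most 12, crops included, and the job is handed in when it is done.

```bash
mkdir -p pics; ls
cat > h.py <<'E'
from cell import *
import numpy as np, cv2
from scipy.spatial.transform import Rotation as R
def world(name,cal,dep,mask=None):
    K=np.array(cal["camera_matrix"]);k1=cal["k1"];T=np.array(cal["pose"])
    v,u=np.indices(dep.shape)
    p=np.stack([u,v],-1).reshape(-1,1,2).astype(np.float64)
    n=cv2.undistortPoints(p,K,np.array([k1,0,0,0.])).reshape(*dep.shape,2)
    P=np.dstack([n*dep[...,None],dep])
    W=P@T[:3,:3].T+T[:3,3]; W[dep==0]=np.nan
    return W
def project(cal,X):
    K=np.array(cal["camera_matrix"]);T=np.linalg.inv(np.array(cal["pose"]))
    return cv2.projectPoints(np.array(X,float).reshape(-1,3),cv2.Rodrigues(T[:3,:3])[0],T[:3,3],K,np.array([cal["k1"],0,0,0.]))[0].reshape(-1,2)
def snap(name):
    cal=get_calibration(name); im,d=get_image(name); return im,d,cal
E
python3 - <<'E'
from h import *
for n in("scene","top"):
    im,d,c=snap(n); np.savez(f"{n}0.npz",im=im,d=d,cal=np.array(c,dtype=object)); cv2.imwrite(f"pics/{n}0.png",im); print(n,c["camera_matrix"],c["k1"],np.round(c["pose"],3))
print(observe())
E
```

```text
pics
scene [[430.2689605    0.         318.0541039 ]
 [  0.         430.2689605  204.91590976]
 [  0.           0.           1.        ]] -0.08615003221847076 [[ 0.031  0.802 -0.597  1.108]
 [ 0.999 -0.021  0.024 -0.038]
 [ 0.007 -0.597 -0.802  0.975]
 [ 0.     0.     0.     1.   ]]
top [[383.67097629   0.         320.36244932]
 [  0.         383.67097629 202.30166289]
 [  0.           0.           1.        ]] -0.008201388122289198 [[ 0.015 -0.99   0.141  0.336]
 [-0.999 -0.019 -0.027 -0.005]
 [ 0.03  -0.14  -0.99   0.889]
 [ 0.     0.     0.     1.   ]]
{'clock': 0.1, 'joints': array([ 1.22936827,  0.43514547,  0.02499542,  1.57398603, -0.0116369 ,
        1.13396746, -0.07511294]), 'dq': array([ 0.00032579,  0.00011445,  0.00132428, -0.00161954, -0.00118616,
        0.00057302, -0.00158026]), 'joint_efforts': array([ 1.43073259e-03, -6.69127321e+01,  9.87179875e-01, -3.15144861e+01,
       -6.04946539e-02,  3.74357658e-02,  9.30142483e-05]), 'position': array([ 0.14769896, -0.60684745,  0.22603631]), 'ee_rot': array([ 2.09501809,  0.25268788, -2.09556956]), 'force': array([-0.21870468, -0.46515577, -1.37022816]), 'ft_torque': array([-0.01468826, -0.03190639, -0.02395618]), 'width': 0.997948556405037}
```

View pics/top0.png

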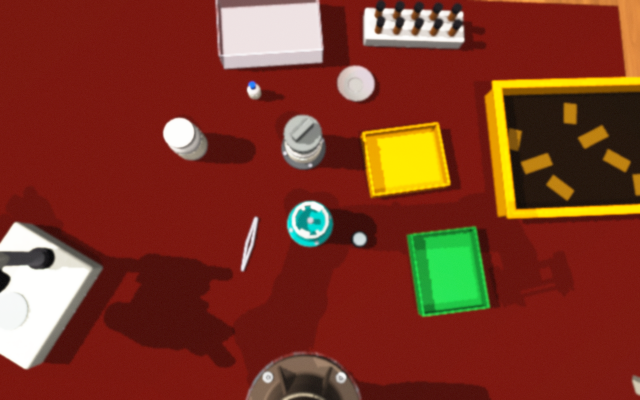

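View pics/scene0.png

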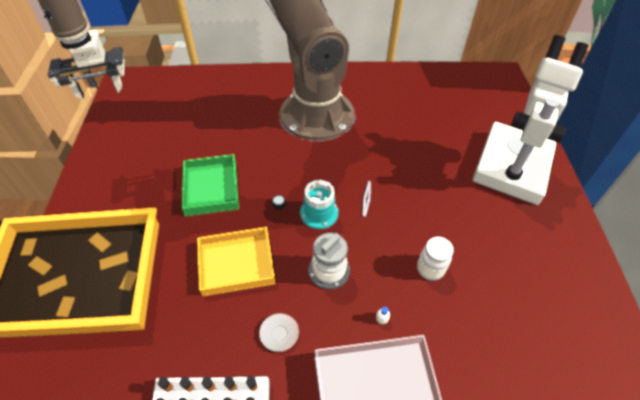

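The top view shows the jar with the grey barred cap at about (303,135), the small yellow tray at (407,160), the plain jar at (185,138), and the decoys: turquoise at (310,223), green tray at (448,272). In the scene view the cap is at (330,247) and the tray at (235,262).

```bash
cat > m.py <<'E'
from h import *
def rep(n,box,zlo,zhi,tag,col=None):
    D=np.load(f"{n}0.npz",allow_pickle=True); im,d,c=D["im"],D["d"],D["cal"].item()
    W=world(n,c,d); m=np.zeros(d.shape,bool); x0,y0,x1,y1=box; m[y0:y1,x0:x1]=1
    m&=(W[...,2]>zlo)&(W[...,2]<zhi)
    if col=="y":
        h=cv2.cvtColor(im,cv2.COLOR_BGR2HSV); m&=(h[...,0]>20)&(h[...,0]<35)&(h[...,1]>150)
    P=W[m]
    r=cv2.minAreaRect((P[:,:2]*1000).astype(np.float32))
    print(n,tag,len(P),"mean",P.mean(0).round(4),"z",np.percentile(P[:,2],[5,50,95]).round(4),"rect",np.round(r[0],1),np.round(r[1],1),round(r[2],1)); 
    return P
for n,b in (("top",(270,105,340,180)),("scene",(300,225,360,295))):
    rep(n,b,-.01,.3,"jar all"); rep(n,b,.128,.17,"bar"); rep(n,b,.105,.124,"flange")
for n,b in (("top",(355,115,460,205)),("scene",(190,220,285,300))):
    rep(n,b,.028,.05,"tray rim","y"); rep(n,b,-.01,.012,"tray floor","y")
for n,b in (("top",(155,110,215,170)),("scene",(410,230,460,285))): rep(n,b,.08,.13,"plain")
E
python3 m.py
```

```text
top jar all 5238 mean [0.5975 0.0102 0.0319] z [-0.0013  0.0021  0.1214] rect [608.5  10.2] [184.9 167. ] 1.6
top bar 220 mean [0.5889 0.013  0.1425] z [0.1303 0.1441 0.1466] rect [590.1  12.9] [14.3 51.5] 47.8
top flange 891 mean [0.5865 0.013  0.1182] z [0.1124 0.1187 0.1211] rect [590.   12.8] [78.2 77.8] 55.5
scene jar all 4188 mean [0.5774 0.014  0.0345] z [-0.0021  0.0027  0.1214] rect [553.9  18. ] [161.  207.5] 88.4
scene bar 173 mean [0.5947 0.0128 0.1414] z [0.1309 0.1437 0.1464] rect [592.2  13.8] [14.5 53.2] 47.5
scene flange 664 mean [0.5994 0.0126 0.1173] z [0.1091 0.1181 0.121 ] rect [592.6  12.6] [78.4 77.7] 19.6
top tray rim 605 mean [ 0.5612 -0.2258  0.0345] z [0.0295 0.0348 0.0377] rect [ 563.9 -224.3] [150.5 182.1] 9.0
top tray floor 3851 mean [ 0.5656 -0.2284  0.0047] z [0.0022 0.0047 0.0073] rect [ 575.4 -232.1] [153.5 189.2] 9.3
scene tray rim 369 mean [ 0.5816 -0.2299  0.034 ] z [0.03   0.034  0.0372] rect [ 565.3 -224.7] [152.  179.6] 9.5
scene tray floor 2818 mean [ 0.5605 -0.2292  0.0041] z [0.001  0.0041 0.007 ] rect [ 557.5 -232. ] [130.2 184.3] 9.1
top plain 760 mean [0.5891 0.2734 0.0997] z [0.0907 0.1006 0.1031] rect [590.2 274.9] [61.1 62.9] 1.3
scene plain 546 mean [0.5954 0.2715 0.0982] z [0.0873 0.0994 0.1024] rect [592.5 274. ] [61.9 61.6] 16.1
```

```bash
cat > plan.py <<'E'
from h import *
import sys
# python3 plan.py x y z yawdeg(of tool y) : shift in tool axes & turn about tool x; mod pi
s=observe(); Rm=R.from_rotvec(s["ee_rot"]).as_matrix(); p=s["position"]
yaw=np.degrees(np.arctan2(Rm[1,1],Rm[0,1]))
print("clock",round(s["clock"],2),"pos",p.round(4),"yaw_y",round(yaw,2),"w",round(float(s["width"]),3),"F",s["force"].round(2),"M",s["ft_torque"].round(3),"q",s["joints"].round(2))
print("x axis",Rm[:,0].round(4))
if len(sys.argv)>4:
    x,y,z,g=map(float,sys.argv[1:5]); d=np.array([x,y,z])-p
    g=np.radians(g); 
    c=np.array([[0,np.cos(g),0],[0,np.sin(g),0],[-1,0,0.]]); c[:,2]=np.cross(c[:,0],c[:,1])
    rv=R.from_matrix(Rm.T@c).as_rotvec()
    print("shift in present tool axes",(Rm.T@d).round(4),"in target axes",(c.T@d).round(4),"turn",rv.round(4))
E
for g in 47.8 -132.2; do python3 plan.py .5915 .013 .22 $g;done
python3 - <<'E'
from h import *
for n,b in (("top",(270,105,340,180)),("scene",(300,225,360,295))):
    D=np.load(f"{n}0.npz",allow_pickle=True);c=D["cal"].item();W=world(n,c,D["d"]);x0,y0,x1,y1=b
    P=W[y0:y1,x0:x1].reshape(-1,3);P=P[(P[:,2]>.139)];q=P[:,:2]-P[:,:2].mean(0);u,s,v=np.linalg.svd(q,full_matrices=False);print(P.mean(0),np.degrees(np.arctan2(v[0,1],v[0,0])))
E
```

```text
clock 0.1 pos [ 0.1477 -0.6068  0.226 ] yaw_y -76.32 w 0.998 F [-0.22 -0.47 -1.37] M [-0.015 -0.032 -0.024] q [ 1.23  0.44  0.02  1.57 -0.01  1.13 -0.08]
x axis [-4.0e-04  1.3e-03 -1.0e+00]
shift in present tool axes [ 0.0067 -0.4973 -0.5778] in target axes [ 0.006   0.7573 -0.0876] turn [-2.1664e+00 -1.4000e-03  9.0000e-04]
clock 0.1 pos [ 0.1477 -0.6068  0.226 ] yaw_y -76.32 w 0.998 F [-0.22 -0.47 -1.37] M [-0.015 -0.032 -0.024] q [ 1.23  0.44  0.02  1.57 -0.01  1.13 -0.08]
x axis [-4.0e-04  1.3e-03 -1.0e+00]
shift in present tool axes [ 0.0067 -0.4973 -0.5778] in target axes [ 0.006  -0.7573  0.0876] turn [9.752e-01 8.000e-04 1.200e-03]
[0.59014413 0.01293986 0.14450228] 137.19189589181704
[0.59313437 0.01251346 0.14412416] -42.21627087687182
```

```bash
python3 -m handwheel '[[1,0,-0.0311,-0.0361,0,0,0],[1,0,-0.0311,-0.0361,0,0,0],[1,0,-0.0311,-0.0361,0,0,0],[1,0,-0.0311,-0.0361,0,0,0],[1,0,-0.0311,-0.0361,0,0,0],[1,0,-0.0311,-0.0361,0,0,0],[1,0,-0.0311,-0.0361,0,0,0],[1,0,-0.0311,-0.0361,0,0,0],[1,0,-0.0311,-0.0361,0,0,0],[1,0,-0.0311,-0.0361,0,0,0]]'; python3 plan.py .5915 .013 .22 -132.5
```

```text
clock: 1.1
position: [0.4256, -0.218, 0.2267]
ee_rot: [2.095, 0.251, -2.095]
force: [0.9, -1.0, -0.2]
width: 0.998
clock 1.1 pos [ 0.4256 -0.218   0.2267] yaw_y -76.34 w 0.998 F [ 0.89 -1.04 -0.16] M [-0.021 -0.09  -0.002] q [ 0.55  0.21 -0.23  1.9   0.06  1.03 -1.03]
x axis [-2.e-04 -1.e-04 -1.e+00]
shift in present tool axes [ 0.0066 -0.1853 -0.2158] in target axes [ 0.0067 -0.2824  0.0338] turn [ 9.802e-01  2.000e-04 -2.000e-04]
```

```bash
python3 -m handwheel '[[0.6,0,-0.0311,-0.0361,0,0,0],[0.6,0,-0.0311,-0.0361,0,0,0],[0.6,0,-0.0311,-0.0361,0,0,0],[0.6,0,-0.0311,-0.0361,0,0,0],[0.6,0,-0.0311,-0.0361,0,0,0],[0.6,0,-0.0311,-0.0361,0,0,0],[0.6,0,0,0,0.14,0,0],[0.6,0,0,0,0.14,0,0],[0.6,0,0,0,0.14,0,0],[0.6,0,0,0,0.14,0,0]]'; python3 plan.py .5915 .013 .22 -132.5
```

```text
clock: 2.1
position: [0.5911, 0.0129, 0.2262]
ee_rot: [-2.044, 0.337, 2.046]
force: [-0.2, 0.0, -0.4]
width: 0.602
clock 2.1 pos [0.5911 0.0129 0.2262] yaw_y -108.72 w 0.602 F [-0.24  0.03 -0.39] M [0.033 0.04  0.03 ] q [ 0.04  0.39 -0.2   1.64  0.09  1.11 -2.09]
x axis [-1.e-03 -2.e-04 -1.e+00]
shift in present tool axes [ 0.0062 -0.0003 -0.0003] in target axes [ 0.0062 -0.0004 -0.0002] turn [ 0.415   0.0008 -0.0007]
```

```bash
python3 -m handwheel '[[0.6,0,0,0,0.139,0,0],[0.6,0,0,0,0.138,0,0],[0.6,0,0,0,0.138,0,0],[0.6,0,0,0,0,0,0]]'
python3 - <<'E'
from h import *
im,d,c=snap("wrist"); cv2.imwrite("pics/w1.png",im)
W=world("wrist",c,d); P=W.reshape(-1,3); np.save("w1.npy",W)
near=np.hypot(P[:,0]-.591,P[:,1]-.013)<.06
for lo,hi in((.136,.155),(.112,.124)):
    Q=P[near&(P[:,2]>lo)&(P[:,2]<hi)]
    if len(Q)<20: print(len(Q));continue
    r=cv2.minAreaRect((Q[:,:2]*1000).astype(np.float32)); print(len(Q),Q.mean(0).round(4),np.percentile(Q[:,2],[5,50,95]).round(4),r)
E
python3 plan.py .5915 .013 .121 -132.5
```

```text
clock: 2.5
position: [0.5911, 0.0128, 0.2263]
ee_rot: [-1.79, 0.694, 1.791]
force: [-0.1, 0.5, -0.6]
width: 0.598
898 [0.5928 0.0125 0.1438] [0.1422 0.1439 0.1451] ((591.7442626953125, 13.521552085876465), (13.982621192932129, 52.208168029785156), 46.543357849121094)
3897 [0.5942 0.0111 0.118 ] [0.1167 0.118  0.1192] ((592.478759765625, 13.039852142333984), (77.291259765625, 77.81934356689453), 6.698948383331299)
clock 2.55 pos [0.5911 0.0129 0.2264] yaw_y -132.01 w 0.602 F [ 0.88 -0.52  0.75] M [ 0.097  0.074 -0.062] q [-0.03  0.39 -0.12  1.65  0.05  1.11 -2.46]
x axis [-7.e-04 -3.e-04 -1.e+00]
shift in present tool axes [ 0.1054 -0.0004 -0.0002] in target axes [ 0.1054 -0.0003 -0.0002] turn [ 0.0086  0.0003 -0.0007]
```

View pics/w1.png

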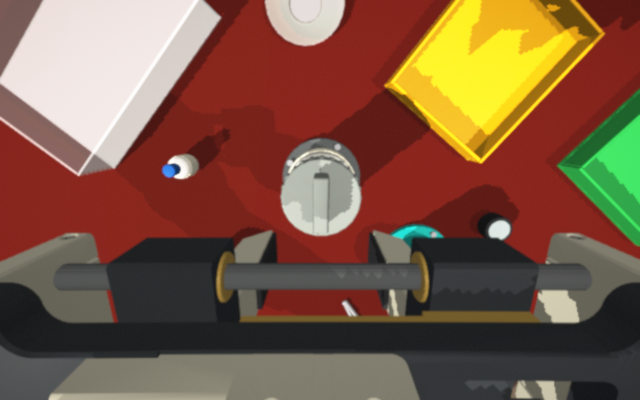

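The wrist view shows the bar upright at (320,200), midway between the fingers. Descending and closing.

```bash
python3 -m handwheel '[[0.6,0.025,-0.0005,-0.0005,0.01,0,0],[0.6,0.025,0,0,0,0,0],[0.6,0.025,0,0,0,0,0],[0.6,0.02,0,0,0,0,0],[0.6,0.0095,0,0,0,0,0],[0.6,0,0,0,0,0,0]]' 40; python3 plan.py
```

```text
clock: 3.15
position: [0.5912, 0.0127, 0.121]
ee_rot: [-1.785, 0.698, 1.79]
force: [-0.8, 0.3, -0.4]
width: 0.601
clock 3.15 pos [0.5912 0.0127 0.121 ] yaw_y -132.63 w 0.601 F [-0.77  0.28 -0.38] M [0.12  0.005 0.028] q [-0.03  0.49 -0.11  1.77  0.07  0.89 -2.49]
x axis [-2.5e-03 -2.0e-04 -1.0e+00]
```

```bash
python3 -m handwheel '[[0.1,0,0,0,0,0,0],[0,0,0,0,0,0,0],[0,0,0,0,0,0,0],[0,0,0,0,0,0,0],[0,0,0,0,0,0,0],[0,0,0,0,0,0,0]]' 40; python3 plan.py
```

```text
clock: 3.75
position: [0.5923, 0.0129, 0.1225]
ee_rot: [-1.786, 0.699, 1.785]
force: [-1.2, -0.7, 0.7]
width: 0.152
clock 3.75 pos [0.5923 0.0129 0.1225] yaw_y -132.75 w 0.152 F [-1.2  -0.71  0.65] M [-0.076  0.214 -0.007] q [-0.03  0.49 -0.11  1.77  0.07  0.89 -2.49]
x axis [ 6.e-04  1.e-04 -1.e+00]
```

```bash
for i in 1 2; do python3 -m handwheel '[[0,0.002,0,0,0,0,0],[0,0,0,0,0,0,0]]'|egrep 'pos|force'; done; python3 plan.py
```

```text
position: [0.5924, 0.0129, 0.1209]
force: [-2.4, 0.6, 8.0]
position: [0.5924, 0.0129, 0.1191]
force: [-3.4, -0.9, 11.3]
clock 4.15 pos [0.5924 0.0129 0.1191] yaw_y -132.76 w 0.15 F [-3.38 -0.89 11.31] M [0.002 0.77  0.011] q [-0.03  0.49 -0.11  1.77  0.07  0.88 -2.49]
x axis [ 8.e-04 -0.e+00 -1.e+00]
```

```bash
python3 -m handwheel '[[0,0.002,0,0,0,0,0],[0,0,0,0,0,0,0]]'|egrep 'pos|force';python3 -m handwheel '[[0,0.001,0,0,0,0,0],[0,0,0,0,0,0,0]]'|egrep 'pos|force'; python3 plan.py
```

```text
position: [0.5924, 0.0128, 0.1173]
force: [-3.1, -0.2, 12.8]
position: [0.5924, 0.0129, 0.1165]
force: [-4.4, -0.1, 13.1]
clock 4.55 pos [0.5924 0.0129 0.1165] yaw_y -132.76 w 0.147 F [-4.39 -0.14 13.05] M [-0.035  1.03   0.01 ] q [-0.03  0.5  -0.11  1.77  0.07  0.87 -2.49]
x axis [ 0.0011 -0.     -1.    ]
```

```bash
python3 -m handwheel '[[0,0.0008,0.0004,0.0004,0,0,0],[0,0,0,0,0,0,0]]'|egrep 'pos|force'; python3 plan.py|head -1; python3 -m handwheel '[[0,0,0,0,-0.05,0,0],[0,0,0,0,-0.05,0,0],[0,0,0,0,-0.05,0,0],[0,0,0,0,0,0,0]]'|egrep 'pos|force'; python3 plan.py
```

```text
position: [0.5923, 0.0129, 0.116]
force: [-2.8, 1.0, 13.6]
clock 4.75 pos [0.5923 0.0129 0.116 ] yaw_y -132.76 w 0.151 F [-2.77  1.01 13.56] M [-0.004  0.775 -0.026] q [-0.03  0.5  -0.11  1.78  0.07  0.87 -2.49]
position: [0.5929, 0.013, 0.1162]
force: [-1.5, -0.9, 13.3]
clock 5.15 pos [0.5929 0.013  0.1162] yaw_y -124.07 w 0.146 F [-1.49 -0.89 13.34] M [ 0.028  0.432 -0.051] q [-0.    0.5  -0.15  1.77  0.1   0.87 -2.36]
x axis [ 3.2e-03  3.0e-04 -1.0e+00]
```

```bash
python3 -m handwheel '[[0,0,0,0,-0.08,0,0],[0,0,0,0,-0.08,0,0],[0,0,0,0,-0.08,0,0],[0,0,0,0,-0.08,0,0],[0,0,0,0,-0.08,0,0],[0,0,0,0,-0.08,0,0],[0,0,0,0,0,0,0]]'|egrep 'pos|force'; python3 plan.py
```

```text
position: [0.5935, 0.0131, 0.1164]
force: [-0.5, 0.6, 12.8]
clock 5.85 pos [0.5935 0.0131 0.1164] yaw_y -96.5 w 0.15 F [-0.47  0.61 12.84] M [ 0.094  0.141 -0.04 ] q [ 0.08  0.51 -0.28  1.76  0.17  0.88 -1.95]
x axis [ 4.4e-03  5.0e-04 -1.0e+00]
```

```bash
python3 -m handwheel '[[0,0.0005,0,0,-0.05,0,0],[0,0,0,0,-0.05,0,0],[0,0,0,0,0,0,0]]'|egrep 'pos|force'; python3 plan.py|head -1;  python3 -m handwheel '[[0,0,0,0,-0.03,0,0],[0,0,0,0,0,0,0]]'|egrep 'force'; python3 plan.py|head -1;  python3 -m handwheel '[[0,0,0,0,-0.03,0,0],[0,0,0,0,0,0,0]]'|egrep 'force'; python3 plan.py|head -1
```

```text
position: [0.5935, 0.0132, 0.116]
force: [-0.4, -0.7, 13.4]
clock 6.15 pos [0.5935 0.0132 0.116 ] yaw_y -90.83 w 0.149 F [-0.4  -0.73 13.38] M [ 0.057  0.037 -0.031] q [ 0.1   0.51 -0.3   1.76  0.19  0.89 -1.87]
force: [-0.7, 0.7, 14.4]
clock 6.35 pos [0.5935 0.0132 0.116 ] yaw_y -89.16 w 0.147 F [-0.75  0.68 14.37] M [ 0.     0.082 -0.066] q [ 0.1   0.52 -0.31  1.76  0.19  0.89 -1.84]
force: [-0.3, -0.2, 12.8]
clock 6.55 pos [0.5936 0.0132 0.116 ] yaw_y -87.44 w 0.149 F [-0.28 -0.21 12.77] M [0.002 0.116 0.005] q [ 0.11  0.52 -0.32  1.76  0.2   0.89 -1.82]
```

```bash
for i in 1 2 ; do python3 -m handwheel '[[0,0,0,0,-0.03,0,0],[0,0,0,0,0,0,0]]'|egrep 'force'; python3 plan.py|head -1; done
```

```text
force: [0.2, -1.1, 14.4]
clock 6.75 pos [0.5935 0.0132 0.116 ] yaw_y -85.72 w 0.147 F [ 0.16 -1.07 14.42] M [ 0.079  0.074 -0.005] q [ 0.12  0.52 -0.32  1.76  0.2   0.89 -1.79]
force: [0.1, 0.3, 14.4]
clock 6.95 pos [0.5936 0.0132 0.116 ] yaw_y -84.0 w 0.15 F [ 0.1   0.34 14.43] M [ 0.037  0.041 -0.018] q [ 0.12  0.52 -0.33  1.76  0.21  0.89 -1.77]
```

```bash
for i in 1 2 ; do python3 -m handwheel '[[0,0,0,0,-0.03,0,0],[0,0,0,0,0,0,0]]'|egrep 'force'; python3 plan.py|head -1; done
```

```text
force: [-0.5, -0.2, 13.6]
clock 7.15 pos [0.5936 0.0132 0.116 ] yaw_y -82.28 w 0.149 F [-0.52 -0.17 13.61] M [ 0.073  0.052 -0.043] q [ 0.13  0.52 -0.34  1.76  0.21  0.89 -1.74]
force: [0.4, 0.8, 14.1]
clock 7.35 pos [0.5936 0.0132 0.116 ] yaw_y -80.56 w 0.149 F [ 0.4   0.76 14.06] M [ 0.01   0.049 -0.01 ] q [ 0.13  0.52 -0.35  1.76  0.22  0.89 -1.72]
```

Turned 52° and still free; continuing in small steps, one decision per pair.

```bash
for i in 1 2 ; do python3 -m handwheel '[[0,0,0,0,-0.03,0,0],[0,0,0,0,0,0,0]]'|egrep 'force'; python3 plan.py|head -1; done
```

```text
force: [0.2, 0.4, 14.5]
clock 7.55 pos [0.5936 0.0132 0.116 ] yaw_y -78.85 w 0.148 F [ 0.19  0.42 14.48] M [ 0.046  0.066 -0.028] q [ 0.14  0.52 -0.35  1.76  0.22  0.89 -1.69]
force: [0.7, -0.3, 13.7]
clock 7.75 pos [0.5936 0.0133 0.116 ] yaw_y -77.12 w 0.149 F [ 0.74 -0.29 13.69] M [ 0.008  0.025 -0.023] q [ 0.14  0.52 -0.36  1.76  0.23  0.9  -1.66]
```

```bash
for i in 1 2 ; do python3 -m handwheel '[[0,0,0,0,-0.03,0,0],[0,0,0,0,0,0,0]]'|egrep 'force'; python3 plan.py|head -1; done
```

```text
force: [0.1, 0.2, 13.9]
clock 7.95 pos [0.5936 0.0132 0.116 ] yaw_y -75.41 w 0.149 F [ 0.12  0.17 13.9 ] M [0.062 0.102 0.015] q [ 0.15  0.52 -0.37  1.76  0.23  0.9  -1.64]
force: [0.5, 0.5, 13.3]
clock 8.15 pos [0.5936 0.0133 0.116 ] yaw_y -73.69 w 0.152 F [ 0.54  0.48 13.33] M [ 0.099  0.035 -0.028] q [ 0.15  0.53 -0.38  1.76  0.24  0.9  -1.61]
```

```bash
for i in 1 2 ; do python3 -m handwheel '[[0,0,0,0,-0.03,0,0],[0,0,0,0,0,0,0]]'|egrep 'force'; python3 plan.py|head -1; done
```

```text
force: [0.0, 0.5, 14.2]
clock 8.35 pos [0.5936 0.0133 0.116 ] yaw_y -71.97 w 0.149 F [1.00e-02 5.50e-01 1.42e+01] M [ 0.063  0.032 -0.047] q [ 0.16  0.53 -0.38  1.76  0.24  0.9  -1.59]
force: [-0.3, -0.1, 14.5]
clock 8.55 pos [0.5936 0.0132 0.116 ] yaw_y -70.25 w 0.149 F [-0.25 -0.12 14.53] M [0.046 0.061 0.05 ] q [ 0.16  0.53 -0.39  1.76  0.25  0.9  -1.56]
```

```bash
for i in 1 2 ; do python3 -m handwheel '[[0,0,0,0,-0.03,0,0],[0,0,0,0,0,0,0]]'|egrep 'force'; python3 plan.py|head -1; done
```

```text
force: [0.5, 0.5, 13.9]
clock 8.75 pos [0.5936 0.0133 0.116 ] yaw_y -68.54 w 0.149 F [ 0.54  0.49 13.91] M [ 0.108  0.044 -0.082] q [ 0.17  0.53 -0.4   1.76  0.25  0.9  -1.54]
force: [-0.4, 1.9, 13.6]
clock 8.95 pos [0.5936 0.0133 0.116 ] yaw_y -66.86 w 0.146 F [-0.35  1.89 13.57] M [ 0.153  0.007 -0.485] q [ 0.17  0.53 -0.41  1.76  0.26  0.9  -1.51]
```

Stop felt at about 66° (moment −0.49 N·m). Easing back 2° and letting the spring raise the cap.

```bash
python3 -m handwheel '[[0,0,0,0,0.04,0,0],[0,0,0,0,0,0,0]]'|egrep 'force'; python3 plan.py|head -1; python3 -m handwheel '[[0,-0.002,0,0,0,0,0],[0,-0.002,0,0,0,0,0],[0,-0.002,0,0,0,0,0],[0,-0.001,0,0,0,0,0],[0,0,0,0,0,0,0]]'; python3 plan.py
```

```text
force: [-0.5, 0.7, 14.0]
clock 9.15 pos [0.5936 0.0133 0.116 ] yaw_y -69.24 w 0.147 F [-0.55  0.68 13.95] M [0.044 0.026 0.009] q [ 0.16  0.53 -0.4   1.76  0.25  0.9  -1.55]
clock: 9.65
position: [0.5935, 0.0133, 0.1225]
ee_rot: [2.028, 0.372, -2.018]
force: [1.3, 1.0, 7.5]
width: 0.147
clock 9.65 pos [0.5935 0.0133 0.1225] yaw_y -69.16 w 0.147 F [1.26 1.   7.46] M [ 0.163 -0.513  0.02 ] q [ 0.17  0.52 -0.4   1.75  0.25  0.91 -1.54]
x axis [ 4.3e-03  6.0e-04 -1.0e+00]
```

```bash
python3 -m handwheel '[[0,-0.002,0,0,0,0,0],[0,-0.002,0,0,0,0,0],[0,0,0,0,0,0,0]]'; python3 plan.py
```

```text
clock: 9.95
position: [0.5924, 0.013, 0.1256]
ee_rot: [2.025, 0.372, -2.021]
force: [2.0, 0.6, 4.4]
width: 0.149
clock 9.95 pos [0.5924 0.013  0.1256] yaw_y -69.16 w 0.149 F [1.97 0.63 4.43] M [ 0.143 -0.602 -0.032] q [ 0.17  0.52 -0.4   1.75  0.24  0.92 -1.54]
x axis [ 1.9e-03  2.0e-04 -1.0e+00]
```

Force easing toward zero as expected, so it is free. Lifting on.

```bash
python3 -m handwheel '[[0,-0.002,0,0,0,0,0],[0,-0.002,0,0,0,0,0],[0,-0.002,0,0,0,0,0],[0,0,0,0,0,0,0]]'; python3 plan.py
```

```text
clock: 10.35
position: [0.5908, 0.0125, 0.1306]
ee_rot: [2.022, 0.372, -2.025]
force: [0.6, -0.5, 0.4]
width: 0.15
clock 10.35 pos [0.5908 0.0125 0.1306] yaw_y -69.17 w 0.15 F [ 0.61 -0.51  0.36] M [-0.162 -0.016 -0.012] q [ 0.17  0.51 -0.4   1.74  0.24  0.94 -1.54]
x axis [-1.4e-03 -4.0e-04 -1.0e+00]
```

```bash
python3 -m handwheel '[[0,-0.003,0,0,0,0,0],[0,-0.003,0,0,0,0,0],[0,-0.004,0,0,0,0,0],[0,0,0,0,0,0,0]]'; python3 plan.py
```

```text
clock: 10.75
position: [0.5918, 0.0129, 0.1416]
ee_rot: [2.024, 0.372, -2.022]
force: [-0.3, -0.7, -1.7]
width: 0.151
clock 10.75 pos [0.5918 0.0129 0.1416] yaw_y -69.16 w 0.151 F [-0.33 -0.68 -1.65] M [ 0.018 -0.009  0.011] q [ 0.17  0.5  -0.41  1.73  0.23  0.96 -1.53]
x axis [ 9.e-04  1.e-04 -1.e+00]
```

```bash
python3 -m handwheel '[[0,-0.015,0,0,0,0,0],[0,-0.025,0,0,0,0,0],[0,-0.025,0,0,0,0,0],[0,0,0,0,0,0,0]]'; python3 plan.py .5646 -.2245 .206 -69.2
python3 - <<'E'
from h import *
im,d,c=snap("scene"); cv2.imwrite("pics/s1.png",cv2.resize(im[130:330,180:500],None,fx=2,fy=2))
W=world("scene",c,d);P=W.reshape(-1,3)
for lo,hi in((.20,.24),(.16,.20),(.165,.19)):
    Q=P[(np.hypot(P[:,0]-.592,P[:,1]-.013)<.045)&(P[:,2]>lo)&(P[:,2]<hi)]; print(len(Q),Q.min(0).round(4),Q.max(0).round(4))
E
```

```text
clock: 11.15
position: [0.5934, 0.0133, 0.2094]
ee_rot: [2.029, 0.371, -2.017]
force: [-0.5, 0.8, -0.3]
width: 0.149
clock 11.15 pos [0.5934 0.0133 0.2094] yaw_y -69.16 w 0.149 F [-0.49  0.82 -0.28] M [-0.046 -0.017  0.029] q [ 0.19  0.43 -0.42  1.65  0.2   1.09 -1.5 ]
x axis [ 5.7e-03  5.0e-04 -1.0e+00]
shift in present tool axes [0.0031 0.212  0.1116] in target axes [0.0034 0.2121 0.1114] turn [ 0.0007 -0.0055 -0.0015]
669 [ 0.5689 -0.0251  0.2001] [0.6333 0.0513 0.2399]
139 [ 0.5958 -0.0251  0.183 ] [0.6331 0.0528 0.1999]
44 [ 0.5968 -0.0251  0.183 ] [0.6326 0.0483 0.1898]
```

View pics/s1.png

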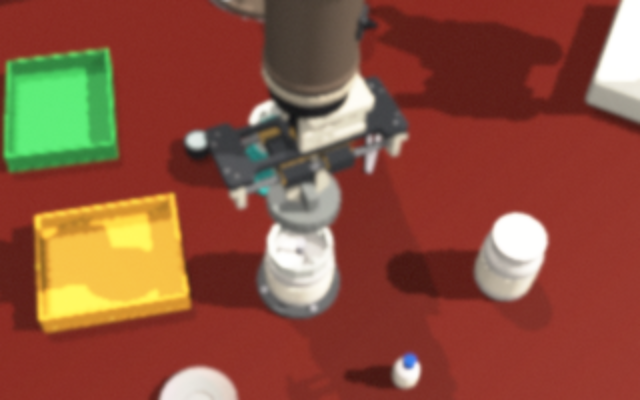

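The view shows the open jar at (300,265) and the cap held clear above it at (305,195). Carrying it to the tray.

```bash
python3 -m handwheel '[[0,0,0.0303,0.0159,0,0,0],[0,0,0.0303,0.0159,0,0,0],[0,0,0.0303,0.0159,0,0,0],[0,0,0.0303,0.0159,0,0,0],[0,0,0.0303,0.0159,0,0,0],[0,0,0.0303,0.0159,0,0,0],[0,0,0.0303,0.0159,0,0,0],[0,0,0,0,0,0,0]]'; python3 plan.py .5646 -.2245 .060 -69.2
```

```text
clock: 12.0
position: [0.5606, -0.2317, 0.2042]
ee_rot: [2.023, 0.362, -2.031]
force: [0.0, -0.5, -1.1]
width: 0.147
clock 12.0 pos [ 0.5606 -0.2317  0.2042] yaw_y -69.62 w 0.147 F [ 0.04 -0.54 -1.11] M [ 0.011 -0.044  0.008] q [ 0.55  0.45 -0.36  1.62  0.18  1.1  -1.07]
x axis [-0.0031 -0.0027 -1.    ]
shift in present tool axes [ 0.1441 -0.0056 -0.0069] in target axes [ 0.1442 -0.0053 -0.0063] turn [-0.0073  0.0039 -0.0015]
```

```bash
python3 -m handwheel '[[0,0,0,0,0,0,0],[0,0.03,-0.003,-0.004,0,0,0],[0,0.04,0,0,0,0,0],[0,0.04,0,0,0,0,0],[0,0.025,0,0,0,0,0],[0,0.01,0,0,0,0,0],[0,0,0,0,0,0,0],[0,0,0,0,0,0,0]]'; python3 plan.py .5646 -.2245 .0355 -69.2
```

```text
clock: 12.8
position: [0.5666, -0.2202, 0.062]
ee_rot: [2.024, 0.372, -2.021]
force: [0.5, 0.2, -0.1]
width: 0.146
clock 12.8 pos [ 0.5666 -0.2202  0.062 ] yaw_y -69.11 w 0.146 F [ 0.54  0.23 -0.11] M [-0.053  0.02   0.005] q [ 0.51  0.61 -0.33  1.77  0.26  0.81 -1.15]
x axis [ 1.5e-03 -1.0e-04 -1.0e+00]
shift in present tool axes [0.0265 0.0033 0.0034] in target axes [0.0265 0.0033 0.0034] turn [ 0.0016 -0.0013 -0.0006]
```

```bash
python3 -m handwheel '[[0,0.008,0.003,0.003,0,0,0],[0,0.008,0,0,0,0,0],[0,0.004,0,0,0,0,0],[0,0.002,0,0,0,0,0],[0,0,0,0,0,0,0],[0,0,0,0,0,0,0]]'; for i in 1 2; do python3 -m handwheel '[[0,0.001,0,0,0,0,0],[0,0,0,0,0,0,0]]'|egrep 'pos|force';done
```

```text
clock: 13.4
position: [0.564, -0.2246, 0.039]
ee_rot: [2.023, 0.372, -2.023]
force: [0.0, -0.0, -0.4]
width: 0.147
position: [0.564, -0.2247, 0.038]
force: [0.2, 0.0, -0.8]
position: [0.5639, -0.2247, 0.0369]
force: [0.3, 1.0, -0.7]
```

```bash
for i in 1 2; do python3 -m handwheel '[[0,0.001,0,0,0,0,0],[0,0,0,0,0,0,0]]'|egrep 'pos|force';done
```

```text
position: [0.5638, -0.2247, 0.0358]
force: [0.4, 0.2, -1.4]
position: [0.564, -0.2246, 0.0355]
force: [-3.2, 0.3, 6.9]
```

```bash
python3 -m handwheel '[[0,-0.0004,0,0,0,0,0],[0,0,0,0,0,0,0]]' 10|egrep 'pos|force'; python3 -m handwheel '[[0.2,0,0,0,0,0,0],[0.25,0,0,0,0,0,0],[0.35,0,0,0,0,0,0],[0.4,0,0,0,0,0,0],[0.4,0,0,0,0,0,0],[0.4,0,0,0,0,0,0]]'; python3 plan.py
```

```text
position: [0.5639, -0.2247, 0.0354]
force: [0.4, -0.2, 2.7]
clock: 15.0
position: [0.5639, -0.2247, 0.0353]
ee_rot: [2.023, 0.372, -2.023]
force: [-0.3, 0.1, -0.3]
width: 0.4
clock 15.0 pos [ 0.5639 -0.2247  0.0353] yaw_y -69.16 w 0.4 F [-0.29  0.11 -0.25] M [ 0.016  0.071 -0.014] q [ 0.51  0.64 -0.31  1.78  0.27  0.76 -1.16]
x axis [ 0. -0. -1.]
```

```bash
python3 -m handwheel '[[0.4,-0.01,0,0,0,0,0],[0.4,-0.02,0,0,0,0,0],[0.4,-0.03,0,0,0,0,0],[0.4,-0.05,0,0,0,0,0],[0.4,-0.05,0,0,0,0,0],[0.4,-0.03,0,0.04,0,0,0],[0.4,0,0,0.045,0,0,0],[0.4,0,0,0.045,0,0,0],[0.4,0,0,0.045,0,0,0],[0.4,0,0,0,0,0,0]]'
python3 - <<'E'
from h import *
for n in("scene","top"):
    im,d,c=snap(n); np.savez(f"{n}0.npz",im=im,d=d,cal=np.array(c,dtype=object))
    cv2.imwrite(f"pics/{n}f.png",im)
E
cat > f.py <<'E'
import sys; sys.argv=["x"]
from h import *
for n in("scene","top"):
    D=np.load(f"{n}0.npz",allow_pickle=True);W=world(n,D["cal"].item(),D["d"]);P=W.reshape(-1,3)
    for t,c,rad,lo,hi in(("bar",(.564,-.2245),.06,.05,.07),("flange",(.564,-.2245),.06,.025,.036),("jar",(.592,.013),.06,.08,.2),("plain",(.591,.274),.06,.08,.13)):
        Q=P[(np.hypot(P[:,0]-c[0],P[:,1]-c[1])<rad)&(P[:,2]>lo)&(P[:,2]<hi)]
        if len(Q)>5: print(n,t,len(Q),np.percentile(Q[:,2],[5,50,95]).round(4),np.round(np.array(cv2.minAreaRect((Q[:,:2]*1000).astype(np.float32))[0]),1))
E
python3 f.py; python3 plan.py
```

```text
clock: 16.0
position: [0.3945, -0.2898, 0.2259]
ee_rot: [2.023, 0.364, -2.03]
force: [0.9, 0.1, -0.4]
width: 0.402
scene bar 113 [0.0532 0.0568 0.0594] [ 562.5 -225.7]
scene flange 568 [0.0276 0.0308 0.034 ] [ 563.9 -225. ]
scene jar 473 [0.0821 0.0981 0.1023] [591.3  12.9]
scene plain 542 [0.0878 0.0996 0.1024] [593.  273.1]
top bar 159 [0.0519 0.0571 0.0599] [ 561.9 -224.2]
top flange 677 [0.0284 0.0316 0.0341] [ 561.5 -224.2]
top jar 509 [0.0834 0.0994 0.1024] [590.9  13.2]
top plain 762 [0.09   0.1007 0.1028] [590.6 275.3]
clock 16.1 pos [ 0.3997 -0.2875  0.2263] yaw_y -69.28 w 0.403 F [0.94 0.25 0.62] M [ 0.072 -0.043 -0.004] q [ 0.81  0.25 -0.36  1.87  0.1   1.04 -0.8 ]
x axis [ 9.0e-04 -1.1e-03 -1.0e+00]
```

View pics/scenef.png

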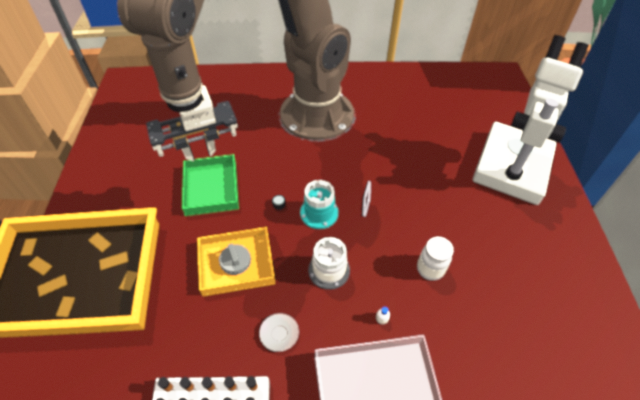

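The cap sits bar-up in the yellow tray at (235,259). The open jar is at (330,260), the plain jar is unmoved at (435,258), and the arm is clear. Flange top at 31 mm and bar top at 57 mm match a cap lying flat on the 4 mm floor.

```bash
python3 -c "
from cell import *
print(observe()['dq'].round(3)); print(sign_off())"
```

```text
[-0.034  0.024 -0.028 -0.029 -0.001 -0.005 -0.009]
the job is handed in; nothing more can be done
None
```

The jar is open, and its cap is sitting grip bar upwards on the floor of the small yellow tray. I handed the job in at about 16 s of the 70 s allowed.

- **Opening:** I gripped the bar and pressed the cap down about 6 mm at roughly 14 N. I then twisted it anticlockwise until the stop was felt at about 66°, with a reading of 0.49 N·m there. That is above your 0.3 N·m guide, but only about 16 N at the lugs by my estimate, well under the 50 N limit. I eased back 2°, let the spring raise the cap, and lifted it straight off.
- **Placing:** I lowered the cap until it touched the tray floor (about 7 N), eased off, let go and backed the arm away.
- **Last checks:** In both cameras the flange top is at about 31 mm and the bar top at about 57 mm, which fits a cap lying flat on the 4 mm floor. It is centred in the tray to within about 3 mm. The plain jar measures within about 1 mm of where it started, and the opened jar has not moved.

No check failed. The two cameras differed by up to 2–3 mm, about the calibration error. The arm was still settling very slightly (joint speeds up to 0.034 rad/s) at hand-in, clear of everything.

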